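Show the dish of brass jets to the inspection camera

ROBOT

A 7-joint arm with a two-finger parallel gripper is mounted at the origin on the work surface; the furniture and walls round the work are solid. World frame = base frame: x ahead of the robot, y to its left, z up, the work surface at z = 0. Lengths are in mm, angles in rad, forces in N, time in s.
With the tool pointing down it reaches from about 400 to 875 mm from the base axis. Payload 4.4 kg.
Tool frame: the origin (TCP) lies midway between the tips of the shut fingers; the grasp point (between the pads) lies 19 mm behind it; z points along the fingers, y is the line along which they close (so a half turn about z gives the same grasp; the last joint's range is limited). The gripper opens to 85 mm and grips with 20 to 120 N. Pads are 22 mm wide; open, the fingers measure 114 mm over their backs; the gripper's body (76 mm by 85 mm) begins 54 mm behind the grasp point. The pads swing forward as they close: fully open they stand 13 mm farther back than shut.
Start: joints at [-1.213, 0.628, 0.038, 1.517, -0.027, 0.996, -0.02], TCP at [267.276, 592.521, 231.313] pointing down, gripper open.
Joint ranges: [-3.06, 3.06], [-0.37, 2.12], [-1.25, 1.32], [0.18, 2.47], [-1.1, 4.24], [0.23, 1.98], [-2.94, 2.94]. Speed limits (rad/s): [2.57, 2.57, 3.14, 3.14, 3.14, 3.14, 3.14].

INTERFACE

Orientations are given as [roll, pitch, yaw] about the fixed x, y, z axes, in that order (R = Rz(yaw) Ry(pitch) Rx(roll)).
In Python, from cell import telemetry, eyes, ctrl, finder gives the robot as it stands.
- The arm moves only by the tool move_arm, never from a script. Its argument "steps" is a list of rows, each a list of 7 numbers: the turn, a rotation vector about the world's x, y, z in degrees, then the shift along the world's x, y, z in m, then the finger opening in m, from 0 to 0.0854. A call has 1 to 5 rows; each row shifts and turns the commanded pose from where the row before left it; what a row does not reach is not made up. A row lasts 1/10 s, in which the tool goes at most 50 mm and 8.59 degrees, less where a joint would pass 70% of its speed; a pose out of reach is approached as far as the arm can. A call with a gripper value outside its range is refused whole. The fingers move at their own pace and stop on an object; the grip force is fixed at half the most. Time passes only in rows, so rows that do not move let the fingers close. It gives the time, the measured TCP pose, the force, the opening and the grip force at its end, in the units of the state.
- telemetry.read_state(): the state, without advancing time (a new reading comes with each control period).
- eyes.get_image(name): name is "scene" or "top" or "wrist"; returns (picture, depth): 400x640x3 uint8, blue, green, red; 400x640 float32, mm along the optical axis (not along the pixel's ray), 0 where there is no reading.
- eyes.calibration(name): a dict with "fx", "fy", "cx", "cy" (pixels), "distortion" ([k1, k2, p1, p2, k3] as OpenCV has them; the pictures are not rectified), "position" and "attitude" of the camera in the world. Camera axes: x right, y down, z forward; pixel columns grow to the right and rows downward; lengths in mm; the calibration is good to about 2 mm. A picture is of the moment at which its call begins: read the wrist's pose just before it. calibration takes no time and is no camera call; for the wrist camera it gives the pose at the moment of the call.
- ctrl.finish_job(): hands the job in; it is judged then, once.
Trained networks look in the newest picture that a camera, given by its name, has taken for a name from the list of things; names that differ only in an ending like _2 or _b are one class to them, and where a whole thing is asked for, a point or a joint stands for the part that bears it (a point fixed in the world has none). Each returns a list of dicts, best first, with "confidence" (0 to 1); they miss things now and then, are a little off and sometimes report something else, mostly with a low value. They report only what shows in the picture. A call takes as long as a camera call. They do not tell look-alikes from the thing itself.
- finder.boxes_of(camera, name): "location" ([x, y, z] in mm, in the coordinates of the camera as it stood for that picture, good to about 4 mm: the middle of the surface that is visible of it).
- finder.cut_out(camera, name): "mask" (400x640 bool, what is visible of it).
- finder.pinpoint(camera, name): "location" ([x, y, z] in mm, in the coordinates of the camera as it stood for that picture, good to about 4 mm: a listed point, or the origin of a listed thing).
The state is a dict: "clock": time; "qpos": joint angles; "qd": joint speeds; "tau": joint torques, N m; "eef_pos": TCP position; "tool_rot": TCP orientation; "force": force on the tool from outside, world axes, zero at the start; "torque": the same for the moment, N m; "width": finger opening in mm; "gripper_force": force on a finger pad.
Only numpy, scipy, OpenCV 4.12 (cv2) and the standard library are available. Lean on these libraries where they do the work, as an engineer would, in place of code of your own. Each camera call takes 0.05 s, during which the arm holds its last target. There are 200 camera calls.

TASK

Pick up the closed clear dish that holds the brass carburettor jets and lift it to the viewing position of the upward-looking inspection camera: centred over the lens, level, with its underside at the height of the tops of the two red-tipped pins. Hold it still there for about two seconds so that the jets can be seen, then set it back on the bench where it stood and let go. Do not touch the camera stand, and leave the dish of black O-rings where it is.

Things in the scene. Friction and masses are not known exactly. Their poses are not given: they have to be found in the camera images.
- jet_dish_center (a point): centre of the closed, clear round dish with a white rim bead that holds seven brass jets: 60 mm diameter, 24 mm high, about 60 to 130 g; the point is on its axis, half-way up (12 mm above its underside). It lies flat on the bench with its z axis up; lid and contents are fixed to it. Its round side can be gripped in any direction from above.
- ring_dish_center (a point): centre, half-way up, of the second dish, of the same size and kind (60 mm diameter, 24 mm high) but with small stacks of black rubber O-rings in it; it stays where it is.
- inspection_camera: fixed inspection camera that looks straight up: black round camera, 56 mm diameter, with its lens 55 mm above the bench, in the middle of a grey foot plate 170 x 64 x 10 mm (long along its own x axis). Two thin steel pins with red tips stand at x = -70 and +70 mm on the plate; their tops are 120 mm above the bench. Origin: middle of the plate's underside, z up. The plate may stand turned.
- view_point (a point): the viewing position: empty point on the lens's axis, 132 mm above the bench (77 mm above the lens), where the middle of the dish (half-way up) belongs; the dish's underside is then level with the tops of the red pins. z up.
Not all that is in view belongs to the job. What is shaped like the part that bears jet_dish_center but green is not meant.

How it is judged (in metres and radians):
On the way:
1. the dish of jets is held at the viewing position: centre within 20 mm sideways and 15 mm in height, level to about 11 degrees, for 1.5 s (horizontal distance between jet_dish_center and view_point below 0.02 m and z of jet_dish_center in the frame of view_point between -0.015 and 0.015 m and angle between jet_dish_center's own z axis and vertical below 0.2 rad), for 1.5 s.
At the end, for the whole second after the job is handed in: The dish of brass jets lies flat on the bench again, within 40 mm of where it stood at the start, and is released (distance of jet_dish_center from where it was at the start of the episode below 0.04 m and height (world z) of jet_dish_center below 0.018 m and angle between jet_dish_center's own z axis and vertical below 0.1 rad); the robot touches nothing.
It fails at once if the camera stand is touched (more than 2 N) (contact force between inspection_camera and anything else above 2 N).
It fails at once if the dish of O-rings is moved more than 15 mm (distance of ring_dish_center from where it was at the start of the episode above 0.015 m).
It also fails if it takes over 58 s, if anything falls off the work surface, if the arm or the gripper's body presses on something with over 40 N, if the wrist force passes 120 N, or if a joint passes its speed limit or range.

## Working session

There is one attempt and no reset: what is moved stays moved. The work goes in short steps, Python scripts to look and compute and a tool call to move; the robot and the scene stay as the last step left them, time stands still between calls to the robot, and variables do not carry over. Pictures are saved under pics/ and viewed, at most 10 in all, crops included, and the job is handed in when it is done.

Besides the shell and the picture viewer there is one more tool, called after ">>>" as name(argument=value, ...) on one line, values as JSON. move_arm: Moves the arm, as the interface text tells. Its arguments: {"type":"object","properties":{"steps":{"type":"array"}},"required":["steps"]}

```bash
mkdir -p pics
cat > h.py <<'E'
import numpy as np, cv2
from scipy.spatial.transform import Rotation as R
from cell import telemetry, eyes, ctrl, finder
def Rm(a):
    a=np.array(a,float)
    if a.shape==(3,3): return a
    return R.from_euler('xyz',a).as_matrix() if a.size==3 else R.from_quat(a).as_matrix()
def world(cal,p): return Rm(cal["attitude"])@np.array(p)+np.array(cal["position"])
def px(cal,p):
    r=Rm(cal["attitude"]); q=r.T@(np.array(p,float)-cal["position"])
    K=np.array([[cal["fx"],0,cal["cx"]],[0,cal["fy"],cal["cy"]],[0,0,1]])
    return cv2.projectPoints(q.reshape(1,1,3),np.zeros(3),np.zeros(3),K,np.array(cal["distortion"],float))[0].ravel()
E
python3 - <<'E'
from h import *
print(telemetry.read_state())
ims=[]
for c in ["top","scene"]:
    im,d=eyes.get_image(c); cal=eyes.calibration(c); print(c,cal); ims.append(im)
    for n in ["jet_dish_center","ring_dish_center","inspection_camera","view_point"]:
        for r in finder.pinpoint(c,n):
            w=world(cal,r["location"]); print(c,n,round(r["confidence"],2),w.round(),px(cal,w).round())
cv2.imwrite("pics/a.png",ims[0]);cv2.imwrite("pics/b.png",ims[1])
E
```

```text
{'clock': 0.0, 'qpos': array([-1.2127637 ,  0.62933153,  0.03843362,  1.51836868, -0.02699833,
        0.99631916, -0.01999274]), 'qd': array([-0.00097839,  0.00117926,  0.0009189 ,  0.00053987,  0.00056982,
       -0.00028152, -0.00027956]), 'tau': array([ 1.02844882e-03, -5.63398218e+01,  1.22696355e+00, -1.93442702e+01,
        1.11412266e-02,  1.05730584e-02,  4.99842940e-06]), 'eef_pos': array([267.02697742, 591.92559224, 230.39819413]), 'tool_rot': array([-3.13968378e+00,  2.11272846e-05,  2.71777494e+00]), 'force': array([-0.28094568, -0.48197502, -0.0603449 ]), 'torque': array([-0.03424322,  0.06195422, -0.06721126]), 'gripper_force': 0.0, 'width': 85.08266713056632}
top {'fx': 514.6735698374372, 'fy': 514.6735698374372, 'cx': 324.92694476989885, 'cy': 205.22447623187688, 'distortion': array([-0.1257067,  0.       ,  0.       ,  0.       ,  0.       ]), 'position': array([ 239.79011303,  -44.0979671 , 1440.78272379]), 'attitude': array([-2.99637561, -0.01387955, -1.54979046])}
top jet_dish_center 0.93 [492. 198.  14.] [234. 188.]
top jet_dish_center 0.66 [388. 223.  13.] [223. 224.]
top ring_dish_center 0.71 [454. -34.  10.] [316. 204.]
top inspection_camera 0.61 [ 485. -311.    2.] [413. 195.]
top view_point 0.71 [ 480. -311.  129.] [422. 189.]
scene {'fx': 433.2447739428965, 'fy': 433.2447739428965, 'cx': 320.6565217448084, 'cy': 200.8674912810956, 'distortion': array([-0.10528097,  0.        ,  0.        ,  0.        ,  0.        ]), 'position': array([-327.82712053, -547.80342723,  858.17840049]), 'attitude': array([-2.24963475,  0.01437498, -1.01118062])}
scene jet_dish_center 0.86 [391. 226.  19.] [235. 206.]
scene jet_dish_center 0.51 [492. 196.  15.] [263. 193.]
scene jet_dish_center 0.31 [ 485. -312.  133.] [417. 221.]
scene ring_dish_center 0.89 [453. -31.  18.] [317. 224.]
scene inspection_camera 0.86 [ 486. -311.    3.] [410. 256.]
scene view_point 0.72 [ 488. -313.  133.] [417. 220.]
```

View pics/a.png

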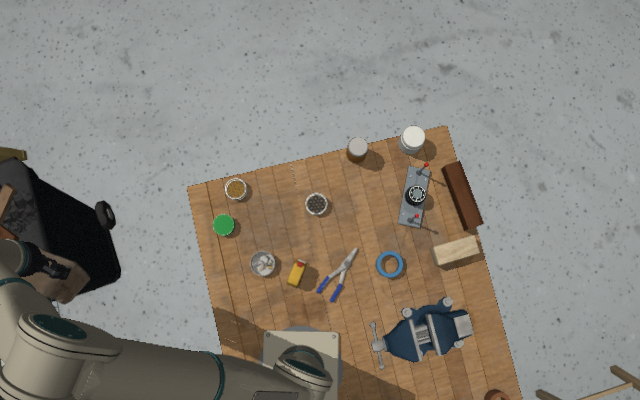

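View pics/b.png

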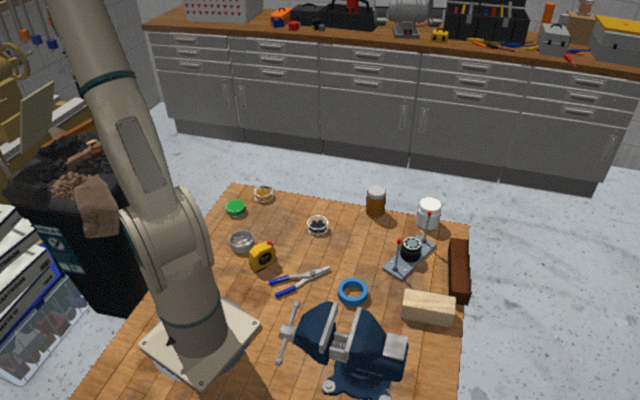

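Candidates in the top picture are the brass-filled clear dish (236,188), the green look-alike (224,224), the O-ring dish (316,204) and a clear dish with grey contents (263,263). The camera stand is at (416,195), with red pins at (427,165) and (416,216). I choose (236,188) and will check it in a crop.

Run:
```python
from h import *
im,d=eyes.get_image("top"); cal=eyes.calibration("top")
cv2.imwrite("pics/c.png",np.hstack([cv2.resize(im[160:290,200:300],None,fx=4,fy=4,interpolation=3),cv2.resize(im[120:250,350:450],None,fx=4,fy=4,interpolation=3)]))
K=np.array([[cal["fx"],0,cal["cx"]],[0,cal["fy"],cal["cy"]],[0,0,1]]);D=np.array(cal["distortion"])
def at(u,v,z):
    p=cv2.undistortPoints(np.array([[[u,v]]],float),K,D).ravel(); r=Rm(cal["attitude"])@[*p,1]; o=cal["position"]
    return (o+r*(z-o[2])/r[2]).round()
print("pins",at(427,165,120),at(416,216,120),"lens",at(417,194,55))
def w(u,v):
    z=d[v,u]; p=cv2.undistortPoints(np.array([[[u,v]]],float),K,D).ravel(); return world(cal,np.array([*p,1])*z).round()
print("jars",w(357,146),w(412,134),"brown",w(460,190),"jet",w(236,188))
```

```text
pins [ 547. -326.  120.] [ 410. -296.  120.] lens [ 480. -311.   55.]
jars [ 602. -142.   90.] [ 644. -295.   75.] brown [ 495. -434.   48.] jet [491. 191.  23.]
```

View pics/c.png

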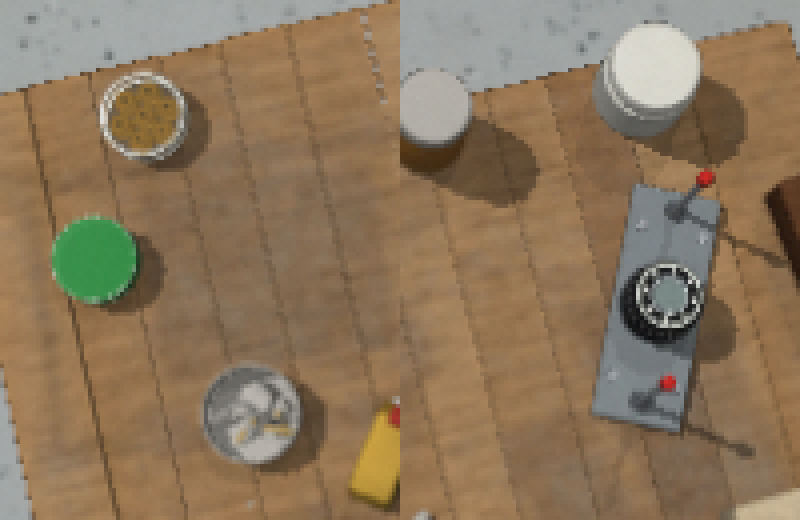

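>>> move_arm(steps=[[0,0,0,0.035,-0.03,0.01,0.0854],[0,0,0,0.035,-0.03,0,0.0854],[0,0,0,0.035,-0.03,0,0.0854],[0,0,0,0.035,-0.03,0,0.0854],[0,0,0,0.02,-0.03,0,0.0854]])

```text
clock: 1.05
eef_pos: [430.7, 440.3, 241.5]
tool_rot: [3.141, 0.002, 2.715]
force: [0.4, -0.7, -0.2]
width: 85.3
gripper_force: 0.0
```

The crop confirms the clear white-rimmed dish with brass contents at (236,188). The green lid is at (224,224), and the grey one is an ashtray-like bowl.

>>> move_arm(steps=[[0,0,0,0.012,-0.045,-0.01,0.0854],[0,0,0,0.012,-0.045,-0.01,0.0854],[0,0,0,0.012,-0.045,-0.01,0.0854],[0,0,0,0.012,-0.045,-0.01,0.0854],[0,0,0,0.012,-0.045,-0.01,0.0854]])

```text
clock: 1.55
eef_pos: [487.7, 215.9, 191.3]
tool_rot: [3.141, 0.001, 2.718]
force: [1.2, -0.4, 0.5]
width: 84.9
gripper_force: 0.0
```

>>> move_arm(steps=[[0,0,0,0,-0.018,0,0.0854],[0,0,0,0,0,0,0.0854],[0,0,0,0,0,0,0.0854]])

```text
clock: 1.85
eef_pos: [487.5, 200.1, 191.6]
tool_rot: [3.14, 0.0, 2.717]
force: [-0.6, 1.0, -0.3]
width: 85.3
gripper_force: 0.0
```

```bash
cat > look.py <<'E'
from h import *
import sys
print(telemetry.read_state()["eef_pos"])
im,d=eyes.get_image("wrist"); cal=eyes.calibration("wrist"); print(cal["position"])
for r in finder.pinpoint("wrist","jet_dish_center"):
    w=world(cal,r["location"]); print(round(r["confidence"],2),w.round(),px(cal,w).round())
cv2.imwrite(sys.argv[1],im)
E
python3 look.py pics/d.png
```

```text
[487.5169944  200.14289256 191.60369269]
[418.71161967 232.33402804 333.83251934]
0.77 [493. 192.  12.] [313. 193.]
0.77 [392. 225.  14.] [300.  86.]
```

View pics/d.png

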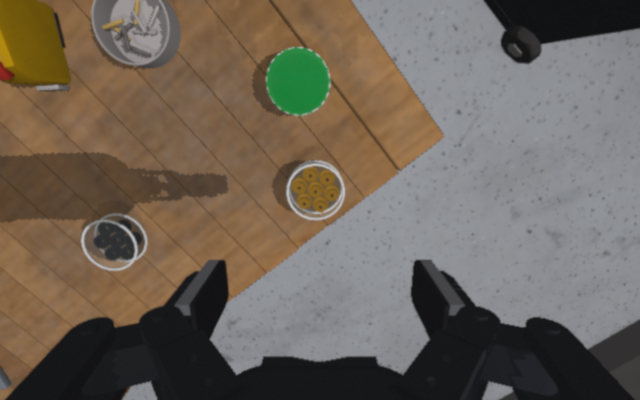

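The wrist view shows the dish with seven brass jets at (315,190), the green lid at (298,80) and the O-ring dish at (114,242). It confirms the target at about (492,194) mm.

>>> move_arm(steps=[[0,0,0,0.005,-0.006,-0.04,0.0854],[0,0,0,0,0,-0.045,0.0854],[0,0,0,0,0,-0.04,0.0854],[0,0,0,0,0,0,0.0854],[0,0,0,0,0,0,0.0854]])

```text
clock: 2.45
eef_pos: [492.1, 194.8, 66.5]
tool_rot: [-3.141, -0.001, 2.72]
force: [0.9, -0.9, -0.2]
width: 85.2
gripper_force: 0.0
```

```bash
python3 look.py pics/e.png
```

```text
[492.06725059 194.80353405  66.48884123]
[424.31871089 226.19276216 209.78745514]
0.87 [496. 194.  17.] [319. 233.]
0.68 [389. 223.  10.] [289.  54.]
```

View pics/e.png

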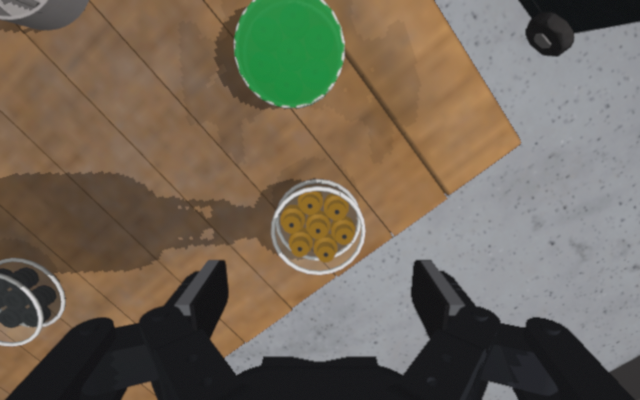

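The dish, at (318,228), is centred between the fingers (midline u≈320), so I'll descend and grip.

>>> move_arm(steps=[[0,0,0,0.001,0,-0.03,0.0854],[0,0,0,0,0,-0.025,0.0854],[0,0,0,0,0,-0.012,0.08],[0,0,0,0,0,0,0.075],[0,0,0,0,0,0,0.07]])

```text
clock: 3.05
eef_pos: [494.2, 194.0, 0.7]
tool_rot: [3.14, 0.001, 2.718]
force: [-0.5, -0.5, 1.1]
width: 69.9
gripper_force: 0.0
```

>>> move_arm(steps=[[0,0,0,0,0,0,0.062],[0,0,0,0,0,0,0.055],[0,0,0,0,0,0,0.05],[0,0,0,0,0,0,0.05],[0,0,0,0,0,0,0.05]])

```text
clock: 3.55
eef_pos: [494.2, 193.7, 1.1]
tool_rot: [3.14, 0.002, 2.718]
force: [-0.6, -1.2, 9.0]
width: 58.4
gripper_force: 62.8
```

>>> move_arm(steps=[[0,0,0,0,0,0.02,0.05],[0,0,0,0,0,0.035,0.05],[0,0,0,0,0,0.04,0.05],[0,0,0,0,0,0.04,0.05],[0,0,0,0,0,0.035,0.05]])

```text
clock: 4.05
eef_pos: [493.5, 193.6, 172.3]
tool_rot: [3.14, 0.002, 2.718]
force: [0.3, 0.6, -0.8]
width: 58.2
gripper_force: 64.5
```

>>> move_arm(steps=[[0,0,0,0,-0.02,0,0.05],[0,0,0,-0.001,-0.03,0,0.05],[0,0,2,-0.001,-0.035,0,0.05],[0,0,2,-0.001,-0.035,0,0.05],[0,0,2,-0.001,-0.035,0,0.05]])

```text
clock: 4.55
eef_pos: [489.2, 37.3, 170.3]
tool_rot: [3.141, 0.001, 2.824]
force: [1.5, -0.2, -1.3]
width: 58.0
gripper_force: 64.6
```

>>> move_arm(steps=[[0,0,2,-0.001,-0.035,0,0.05],[0,0,2,-0.001,-0.035,0,0.05],[0,0,2,-0.001,-0.035,0,0.05],[0,0,0,-0.001,-0.035,0,0.05],[0,0,0,-0.001,-0.035,0,0.05]])

```text
clock: 5.05
eef_pos: [484.1, -138.0, 170.2]
tool_rot: [-3.142, 0.001, 2.927]
force: [-0.1, 0.2, -0.2]
width: 58.2
gripper_force: 64.6
```

>>> move_arm(steps=[[0,0,0,-0.001,-0.035,0,0.05],[0,0,0,-0.001,-0.035,0,0.05],[0,0,0,-0.001,-0.035,0,0.05],[0,0,0,-0.001,-0.025,0,0.05],[0,0,0,0,-0.01,0,0.05]])

```text
clock: 5.55
eef_pos: [479.4, -279.9, 170.1]
tool_rot: [-3.14, 0.001, 2.923]
force: [0.4, -0.0, -0.6]
width: 58.0
gripper_force: 64.6
```

Run:
```python
from h import *
s=telemetry.read_state();print(s["eef_pos"],s["tool_rot"],s["width"],s["force"])
for c in ["scene","top"]:
    im,d=eyes.get_image(c); cal=eyes.calibration(c)
    for n in ["jet_dish_center","inspection_camera","view_point"]:
        for r in finder.pinpoint(c,n):
            w=world(cal,r["location"]); print(c,n,round(r["confidence"],2),w.round(),px(cal,w).round())
    if c=="scene": cv2.imwrite("pics/f.png",cv2.resize(im[140:300,320:520],None,fx=3.5,fy=3.5))
im,d=eyes.get_image("wrist"); cv2.imwrite("pics/g.png",im)
```

```text
[ 479.4430579  -279.92499782  170.08379088] [-3.13960892e+00  1.18458472e-03  2.92278656e+00] 57.953111423657944 [ 0.38262586 -0.01540912 -0.60965474]
scene jet_dish_center 0.91 [ 477. -277.  182.] [405. 203.]
scene jet_dish_center 0.57 [393. 227.  17.] [236. 206.]
scene inspection_camera 0.67 [ 484. -310.   -1.] [410. 258.]
scene view_point 0.93 [ 486. -312.  133.] [417. 221.]
top jet_dish_center 0.97 [389. 225.  10.] [223. 224.]
top jet_dish_center 0.51 [ 478. -270.  182.] [410. 186.]
top inspection_camera 0.52 [ 484. -311.    2.] [413. 195.]
```

View pics/f.png

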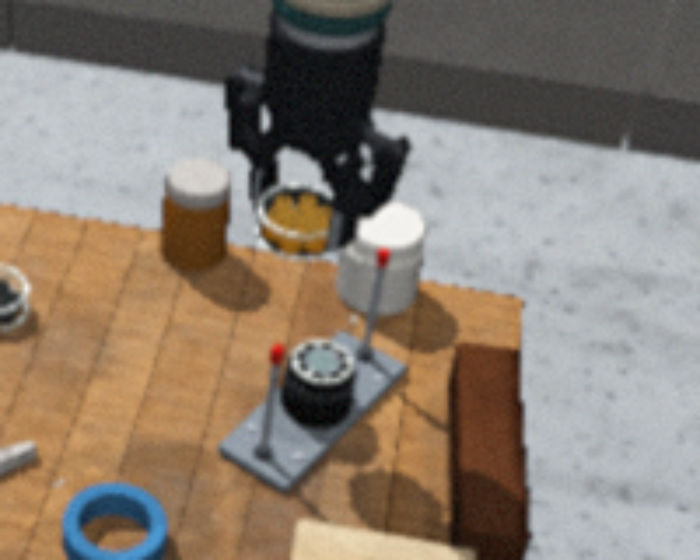

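View pics/g.png

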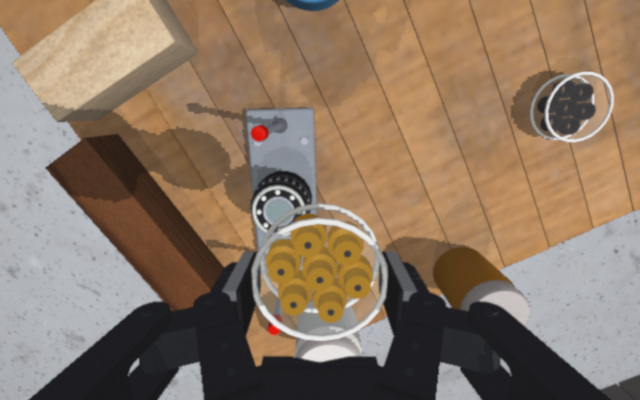

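The dish is held level, with all seven jets visible at (320,270) and the lens at (277,208). The fingers sit across the plate, clear of the pins. I'll finish the sideways move and then go down.

>>> move_arm(steps=[[0,0,0,0.002,-0.015,0,0.05],[0,0,0,0.002,-0.016,0,0.05],[0,0,0,0,0,-0.015,0.05],[0,0,0,0,0,-0.015,0.05],[0,0,0,0,0,-0.01,0.05]])

```text
clock: 6.5
eef_pos: [483.8, -309.3, 128.3]
tool_rot: [-3.141, -0.001, 2.925]
force: [-0.2, 1.3, -0.9]
width: 58.0
gripper_force: 64.6
```

>>> move_arm(steps=[[0,0,0,0,0,-0.008,0.05],[0,0,0,0,0,0,0.05],[0,0,0,0,0,0,0.05]])

```text
clock: 6.8
eef_pos: [484.5, -307.8, 121.4]
tool_rot: [-3.141, 0.0, 2.927]
force: [0.5, -0.5, -0.9]
width: 57.9
gripper_force: 64.6
```

Run:
```python
from h import *
s=telemetry.read_state();print(s["eef_pos"],s["tool_rot"],s["width"],s["force"])
for c in ["scene","top"]:
    im,d=eyes.get_image(c); cal=eyes.calibration(c)
    for r in finder.pinpoint(c,"jet_dish_center"):
        w=world(cal,r["location"]); print(c,round(r["confidence"],2),w.round(),px(cal,w).round())
    if c=="scene": cv2.imwrite("pics/i.png",cv2.resize(im[140:300,320:520],None,fx=3.5,fy=3.5))
```

```text
[ 484.48918398 -307.81766491  121.42976385] [-3.14142784e+00  2.50979942e-04  2.92710247e+00] 57.94564499063959 [ 0.47010705 -0.49013863 -0.92224948]
scene 0.71 [ 482. -308.  133.] [415. 221.]
scene 0.62 [393. 221.  15.] [237. 207.]
top 0.57 [ 486. -307.  136.] [421. 186.]
top 0.56 [393. 223.  12.] [224. 223.]
```

View pics/i.png

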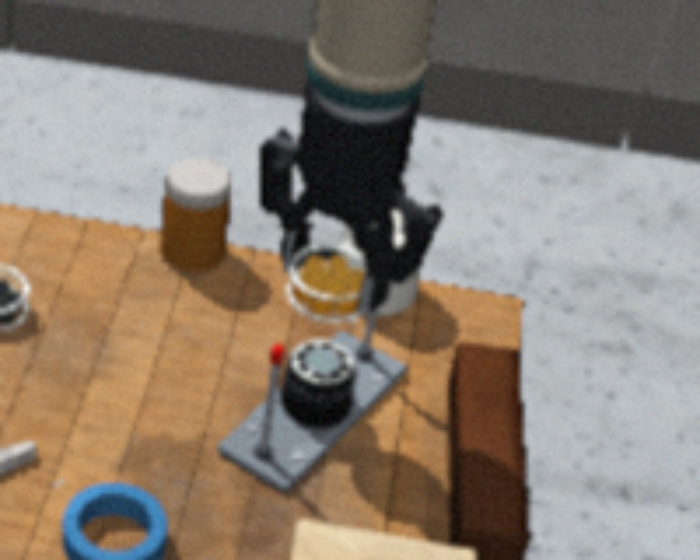

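The dish hovers over the lens between the pins, measured at about (483,-308,133) against a target of (483,-311,132). I'll nudge it 3 mm and hold.

>>> move_arm(steps=[[0,0,0,-0.001,-0.003,0,0.05],[0,0,0,0,0,0,0.05],[0,0,0,0,0,0,0.05],[0,0,0,0,0,0,0.05],[0,0,0,0,0,0,0.05]])

```text
clock: 7.5
eef_pos: [483.3, -310.4, 121.3]
tool_rot: [3.142, -0.0, 2.927]
force: [0.1, 0.1, -1.0]
width: 58.1
gripper_force: 64.6
```

>>> move_arm(steps=[[0,0,0,0,0,0,0.05],[0,0,0,0,0,0,0.05],[0,0,0,0,0,0,0.05],[0,0,0,0,0,0,0.05],[0,0,0,0,0,0,0.05]])

```text
clock: 8.0
eef_pos: [483.3, -310.5, 121.3]
tool_rot: [3.142, -0.0, 2.927]
force: [0.2, -0.1, -1.2]
width: 58.3
gripper_force: 64.6
```

>>> move_arm(steps=[[0,0,0,0,0,0,0.05],[0,0,0,0,0,0,0.05],[0,0,0,0,0,0,0.05],[0,0,0,0,0,0,0.05],[0,0,0,0,0,0,0.05]])

```text
clock: 8.5
eef_pos: [483.3, -310.5, 121.3]
tool_rot: [3.142, -0.0, 2.927]
force: [0.0, 0.2, -0.2]
width: 58.2
gripper_force: 64.6
```

>>> move_arm(steps=[[0,0,0,0,0,0,0.05],[0,0,0,0,0,0,0.05],[0,0,0,0,0,0,0.05],[0,0,0,0,0,0,0.05],[0,0,0,0,0,0,0.05]])

```text
clock: 9.0
eef_pos: [483.3, -310.5, 121.3]
tool_rot: [-3.142, -0.0, 2.927]
force: [0.0, -0.4, -0.4]
width: 58.1
gripper_force: 64.6
```

>>> move_arm(steps=[[0,0,0,0,0,0,0.05],[0,0,0,0,0,0,0.05],[0,0,0,0,0,0,0.05],[0,0,0,0,0,0,0.05],[0,0,0,0,0,0,0.05]])

```text
clock: 9.5
eef_pos: [483.3, -310.4, 121.3]
tool_rot: [3.142, -0.0, 2.927]
force: [-0.8, -0.4, -1.2]
width: 58.3
gripper_force: 64.6
```

>>> move_arm(steps=[[0,0,0,0,0,0.02,0.05],[0,0,0,0,0,0.03,0.05],[0,0,0,0,0.01,0,0.05],[0,0,0,0.001,0.03,0,0.05],[0,0,0,0.001,0.035,0,0.05]])

```text
clock: 10.0
eef_pos: [484.9, -235.6, 171.1]
tool_rot: [-3.141, 0.0, 2.924]
force: [0.2, 0.5, -1.0]
width: 57.8
gripper_force: 64.6
```

>>> move_arm(steps=[[0,0,0,0.001,0.035,0,0.05],[0,0,0,0.001,0.035,0,0.05],[0,0,0,0.001,0.035,0,0.05],[0,0,-2,0.001,0.035,0,0.05],[0,0,-2,0.001,0.035,0,0.05]])

```text
clock: 10.5
eef_pos: [489.8, -58.8, 171.0]
tool_rot: [3.141, -0.001, 2.856]
force: [0.7, -0.8, -0.8]
width: 58.0
gripper_force: 64.6
```

>>> move_arm(steps=[[0,0,-2,0.001,0.035,0,0.05],[0,0,-2,0.001,0.035,0,0.05],[0,0,-2,0.001,0.035,0,0.05],[0,0,-2,0.001,0.035,0,0.05],[0,0,0,0,0.035,0,0.05]])

```text
clock: 11.0
eef_pos: [493.8, 116.2, 171.0]
tool_rot: [-3.141, -0.0, 2.717]
force: [0.8, -0.1, -0.7]
width: 58.2
gripper_force: 64.6
```

>>> move_arm(steps=[[0,0,0,0,0.035,0,0.05],[0,0,0,0,0.02,0,0.05],[0,0,0,0,0.01,0,0.05],[0,0,0,0,0,0,0.05],[0,0,0,0,0,0,0.05]])

```text
clock: 11.5
eef_pos: [494.1, 178.0, 171.1]
tool_rot: [-3.14, -0.0, 2.717]
force: [0.1, -0.6, -0.6]
width: 58.3
gripper_force: 64.6
```

Another 16 mm along y, then lower 169.5 mm to the height of the grasp.

>>> move_arm(steps=[[0,0,0,0,0.016,-0.03,0.05],[0,0,0,0,0,-0.045,0.05],[0,0,0,0,0,-0.045,0.05],[0,0,0,0,0,-0.03,0.05],[0,0,0,0,0,-0.01,0.05]])

```text
clock: 12.0
eef_pos: [492.6, 192.5, 8.5]
tool_rot: [-3.137, -0.003, 2.715]
force: [-0.8, -0.1, -0.4]
width: 58.2
gripper_force: 64.6
```

>>> move_arm(steps=[[0,0,0,0,0,-0.004,0.05],[0,0,0,0,0,-0.002,0.05],[0,0,0,0,0,-0.002,0.05],[0,0,0,0,0,0,0.05]])

```text
clock: 12.4
eef_pos: [495.1, 195.8, 4.4]
tool_rot: [3.14, 0.001, 2.718]
force: [-0.1, 0.4, -1.3]
width: 57.7
gripper_force: 64.6
```

>>> move_arm(steps=[[0,0,0,0,0,-0.0015,0.05],[0,0,0,0,0,-0.0015,0.05],[0,0,0,0,0,0,0.05]])

```text
clock: 12.7
eef_pos: [494.7, 195.8, 1.1]
tool_rot: [3.141, 0.001, 2.718]
force: [-0.6, 0.2, 5.8]
width: 58.1
gripper_force: 65.6
```

>>> move_arm(steps=[[0,0,0,0,0,0,0.065],[0,0,0,0,0,0,0.075],[0,0,0,0,0,0,0.0854],[0,0,0,0,0,0,0.0854],[0,0,0,0,0,0,0.0854]])

```text
clock: 13.2
eef_pos: [494.2, 195.5, 0.2]
tool_rot: [-3.141, -0.0, 2.718]
force: [-0.4, 0.1, 0.3]
width: 85.1
gripper_force: 0.0
```

>>> move_arm(steps=[[0,0,0,0,0,0.01,0.0854],[0,0,0,0,0,0.03,0.0854],[0,0,0,0,0,0.04,0.0854],[0,0,0,0,0,0.04,0.0854],[0,0,0,0,0,0.02,0.0854]])

```text
clock: 13.7
eef_pos: [495.7, 196.0, 144.2]
tool_rot: [3.138, 0.003, 2.718]
force: [1.3, 1.2, -0.5]
width: 85.6
gripper_force: 0.0
```

>>> move_arm(steps=[[0,0,0,0,0,0,0.0854],[0,0,0,0,0,0,0.0854],[0,0,0,0,0,0,0.0854]])

```text
clock: 14.0
eef_pos: [493.4, 195.2, 139.4]
tool_rot: [-3.14, -0.001, 2.718]
force: [-0.1, -0.5, -0.7]
width: 85.5
gripper_force: 0.0
```

```bash
python3 look.py pics/j.png; python3 -c "print(__import__('h').telemetry.read_state()['width'])"
```

```text
[493.39201634 195.1597431  139.42905269]
[425.16537675 226.78553638 281.52552359]
0.68 [495. 198.  10.] [323. 199.]
0.62 [389. 223.  13.] [297.  69.]
85.75527192242275
```

View pics/j.png

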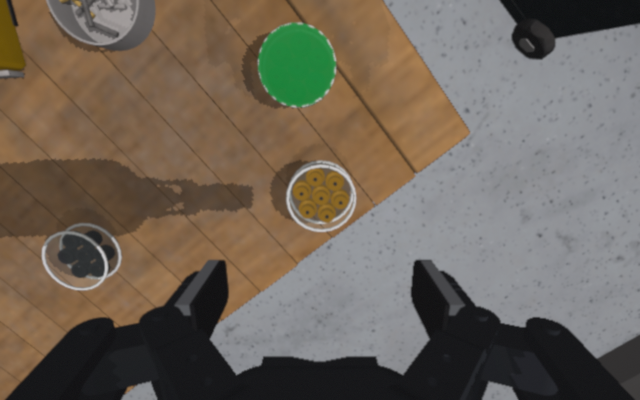

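The dish stands flat and released at (321,195), within a few mm of where it started. The O-ring dish is undisturbed at (82,256).

```bash
python3 -c "from cell import ctrl; print(ctrl.finish_job())"
```

```text
the job is handed in; nothing more can be done
None
```

I held the dish of jets level at the viewing position for over 2 s, then set it back within about 5 mm of where it stood, released it and handed the job in; no judging result came back.

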